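# Load a spray turntable with lamp bases and spin it by hand before powering it

### The arm

A 6-joint arm with a two-finger parallel gripper is mounted at the origin on the work surface. World frame = base frame: x ahead of the robot, y to its left, z up, the work surface at z = 0. Lengths are in m, angles in rad, forces in N, time in s.
With the tool pointing down it reaches from about 0.325 to 0.925 m from the base axis. Payload 3.1 kg.
Tool frame: the origin (TCP) lies between the finger pads; the fingertips stand 8 mm ahead of it and the grasp point (between the pads) lies 11 mm behind it; z points along the fingers, y is the line along which they close (so a half turn about z gives the same grasp; the last joint's range is limited). The gripper opens to 85 mm and grips with 20 to 120 N. Pads are 22 mm wide; open, the fingers measure 114 mm over their backs; the gripper's body (76 mm by 85 mm) begins 54 mm behind the grasp point. The pads swing forward as they close: fully open they stand 13 mm farther back than shut.
Start: joints at [-1.252, 0.217, 1.613, -0, 1.311, -0.112], TCP at [0.261, -0.568, 0.239] pointing down, gripper open.
Joint ranges: [-2.75, 2.75], [-0.78, 2.1], [0.31, 2.55], [-1.13, 4.27], [0.13, 2.63], [-2.58, 2.58]. Speed limits (rad/s): [2.79, 2.79, 3.14, 3.14, 3.14, 3.14].

### API

Orientations are given as a unit quaternion [x, y, z, w].
In Python, from plant import bot gives the robot as it stands.
- The arm moves only by the tool step_arm, never from a script. Its argument "plan" is one flat list of numbers, 7 for each row, row after row: the shift along the tool's x, y, z in mm, then the turn, a rotation vector about the tool's x, y, z in degrees, then the finger opening in mm, from 0 to 85.4. In form: [x, y, z, ax, ay, az, fingers, x, y, z, ax, ay, az, fingers, ...]. A call has 1 to 8 rows; each row shifts and turns the commanded pose from where the row before left it, along the tool's axes as they then stand; what a row does not reach is not made up. A row lasts 1/8 s, in which the tool goes at most 62.5 mm and 10.7 degrees, less where a joint would pass 70% of its speed; a pose out of reach is approached as far as the arm can. A call with a gripper value outside its range is refused whole. The fingers move at their own pace and stop on an object; "squeeze" is the grip in N (left out, the last holds). Time passes only in rows, so rows that do not move let the fingers close. It gives the time, the measured TCP pose, the force, the opening and the grip force at its end, in the units of the state.
- bot.sense(): the state, without advancing time (a new reading comes with each control period).
- bot.read_camera(name): name is "scene" or "top" or "wrist"; returns a dict with "img" (420x560x3 uint8, red, green, blue), "camera_matrix" (3x3 intrinsics, pixels), "k1" (the pictures are not rectified: a ray, as slopes to the right and down, at radius r is drawn at 1 + k1 r^2 times it, then the intrinsics apply), "rvec" (rotation vector, rad) and "tvec" (3), from world to camera coordinates, as OpenCV has them. Camera axes: x right, y down, z forward; pixel columns grow to the right and rows downward; lengths in m; the calibration is good to about 2 mm. A picture is of the moment at which its call begins. There is no depth.
- bot.job_done(): hands the job in; it is judged then, once.
Trained networks look in the newest picture that a camera, given by its name, has taken for a name from the list of things; names that differ only in an ending like _2 or _b are one class to them, and where a whole thing is asked for, a point or a joint stands for the part that bears it (a point fixed in the world has none). Each returns a list of dicts, best first, with "score" (0 to 1); they miss things now and then, are a little off and sometimes report something else, mostly with a low value. They report only what shows in the picture. A call takes as long as a camera call. They do not tell look-alikes from the thing itself.
- bot.recognise(camera, thing): "xy" ([column, row] as shares, 0 to 1, of the picture: columns of its width, rows of its height, amid what is visible of it).
The state is a dict: "t": time; "qpos": joint angles; "qd": joint speeds; "joint_torque": joint torques, N m; "tool_pos": TCP position; "tcp_rot": TCP orientation; "ft_force": force on the tool from outside, world axes, zero at the start; "torque": the same for the moment, N m; "finger_gap": opening from 0.0 (shut) to 1.0 (fully open); "gripper_force": force on a finger pad.
Only numpy, scipy, OpenCV 4.12 (cv2) and the standard library are available. Lean on these libraries where they do the work, as an engineer would, in place of code of your own. Each camera call takes 0.05 s, during which the arm holds its last target. There are 200 camera calls.

### The job

Get the spray turntable ready for the wooden lamp bases: first switch its isolator off, then put the stripping knife left on the platter flat in the steel tool tray and lay every lamp base (tip those standing on edge over onto their backs first) flat on the platter, stub up, none overhanging the platter or touching another. With the platter fully loaded, spin it by hand for at least one full turn in one direction, letting it run on freely on its own to check that nothing rubs; once it has stopped, switch the isolator back on. Leave the other things on the bench where they are.

Things in the scene. Friction and masses are not known exactly. Their poses are not given: they have to be found in the camera images.
- turntable: Bench spray turntable, fixed: grey housing 190 x 190 x 50 mm under an aluminium platter. Origin on the bench under the platter's axis; x axis points to the splash guard, a low curved sheet 162 mm from the axis, spanning 65 degrees either side of x, its top 118 mm above the bench. The side towards the robot is open.
- platter_top (a point): On the platter's axis, in its flat upper face, 84 mm above the bench. Platter: disc of radius 128 mm, 12 mm thick, with eight evenly spaced finger lugs (16 mm radius, centred 124 mm from the axis, flush with the disc) standing out to 140 mm; a fingertip beside the rim, in the gap between two lugs, can push one sideways. The space below the lugs is free.
- platter (a joint): Turn of the platter about its upright axis, rad, counter-clockwise from above positive, counting whole turns; within 0.39 of 0 at the start. Turns endlessly either way on a light bearing and coasts for a few seconds (slowing by about 0.5 to 1.5 rad/s each second). One lug lies at this angle from the turntable's x axis.
- isolator: Grey isolator enclosure screwed to the bench, 100 (x) x 130 (y) x 66 mm tall; origin centre of its underside. The toggle is hinged 70 mm above the origin and swings along the y axis.
- toggle (a joint): Isolator toggle, rad: 0 = off (leaning 0.7 rad to the enclosure's +y side), 1.4 = on (leaning 0.7 rad to its -y side, the robot's right). Over-centre: past the upright (0.7) it drops to its stop by its own weight. About 1 N near the tip moves it (push the handle near its end). Starts on.
- toggle_tip (a point): End of the toggle's black handle, 90 mm from its hinge; the handle is 25 mm in diameter over its last 52 mm, on a 12 mm rod.
- tray: Open steel tool tray, fixed, 130 (x) x 250 (y) x 30 mm tall, walls 4 mm, floor 4 mm thick; origin centre of its underside.
- knife: Stripping knife, 190 mm long, 120 g, lying flat, starting on the platter. Origin on its underside; x points to the blade. Dark wooden handle 28 mm wide, 24 mm tall from x = -80 to +20 mm, then a steel blade 55 mm wide, 3 mm thick, to x = +110 mm. Balance point about x = +20 mm.
- base_a: Wooden lamp base, 80 g, may be absent: square plate 64 x 64 x 18 mm, round stub 30 mm wide, 34 mm tall on its face (52 mm overall). Origin: centre of the flat back; z points out through the stub. Starts flat on its back on the bench, stub up, any yaw.
- base_b: Wooden lamp base, 80 g, may be absent: square plate 64 x 64 x 18 mm, round stub 30 mm wide, 34 mm tall on its face (52 mm overall). Origin: centre of the flat back; z points out through the stub. Starts flat on its back on the bench, stub up, any yaw.
- base_c: Wooden lamp base, 80 g, may be absent: square plate 64 x 64 x 18 mm, round stub 30 mm wide, 34 mm tall on its face (52 mm overall). Origin: centre of the flat back; z points out through the stub. Starts standing on edge, z level, stub pointing away from the robot (yaw up to 0.4 rad off), balanced: a light push on the stub side near the top edge (64 mm high; stub's top at 47 mm) tips it onto its back.
- base_d: Wooden lamp base, 80 g, may be absent: square plate 64 x 64 x 18 mm, round stub 30 mm wide, 34 mm tall on its face (52 mm overall). Origin: centre of the flat back; z points out through the stub. Starts standing on edge, z level, stub pointing away from the robot (yaw up to 0.4 rad off), balanced: a light push on the stub side near the top edge (64 mm high; stub's top at 47 mm) tips it onto its back.
- tape: Bystander: roll of masking tape lying flat, 100 mm across, 36 mm tall.
- jar: Bystander: glass jar, 68 mm across, 85 mm tall.
- aerosol: Bystander: white spray can, 66 mm across, 190 mm tall.
- sandblock: Bystander: cork sanding block 100 x 65 x 32 mm.
There are look-alikes about, which are no part of the job. Leave any orange look-alike of the base_d alone. What is shaped like the base_c but blue is not meant.

How it is judged:
By the outcome, as a careful person would: the job done as asked, in the order asked, and still so for the second after the job is handed in, with the robot touching nothing.
Of base_a, base_b, base_c, base_d only 2 to 4 are there at a start; the rules pass over those that are not, and their reading is None.
At some moment in a run one of base_a, base_b may be knocked a few centimetres aside while the robot is not near it.
Once in a run the grip may slacken for a moment while it holds something.
It also fails if it takes over 210 s, if anything falls off the work surface, if the arm or the gripper's body presses on something with over 40 N, if the wrist force passes 120 N, or if a joint passes its speed limit or range.

## Working session

There is one attempt and no reset: what is moved stays moved. The work goes in short steps, Python scripts to look and compute and a tool call to move; the robot and the scene stay as the last step left them, time stands still between calls to the robot, and variables do not carry over. Pictures are saved under pics/ and viewed, at most 14 in all, crops included, and the job is handed in when it is done.

Besides the shell and the picture viewer there is one more tool, called after ">>>" by a JSON object that holds its "fn" and its "kwargs". step_arm: Moves the arm, as the interface text tells. Its arguments: {"type":"object","properties":{"plan":{"type":"array"},"squeeze":{"type":"number"}},"required":["plan"]}

```bash
ls; mkdir -p pics
cat > h.py <<'E'
import numpy as np, cv2, sys
from scipy.spatial.transform import Rotation as R
from plant import bot
def cam(n):
    c=bot.read_camera(n); c['K']=np.array(c['camera_matrix'],float); c['R']=cv2.Rodrigues(np.array(c['rvec'],float))[0]; c['t']=np.array(c['tvec'],float).ravel(); return c
def save(c,name,box=None,scale=1):
    im=c['img'][:,:,::-1]
    if box: im=im[box[1]:box[3],box[0]:box[2]]
    cv2.imwrite('pics/'+name,cv2.resize(im,None,fx=scale,fy=scale,interpolation=cv2.INTER_CUBIC))
def ray(c,uv):
    d=np.array([(uv[0]-c['K'][0,2])/c['K'][0,0],(uv[1]-c['K'][1,2])/c['K'][1,1]]); s=d.copy()
    for _ in range(20): s=d/(1+c['k1']*(s@s))
    return -c['R'].T@c['t'], c['R'].T@np.array([s[0],s[1],1])
def at(c,uv,z):
    o,d=ray(c,uv); return o+d*(z-o[2])/d[2]
def proj(c,p):
    p=c['R']@np.array(p,float)+c['t']; s=p[:2]/p[2]; s=s*(1+c['k1']*(s@s)); return np.array([s[0]*c['K'][0,0]+c['K'][0,2],s[1]*c['K'][1,1]+c['K'][1,2]])
def st():
    s=bot.sense(); print('t',round(s['t'],2),'p',np.round(s['tool_pos'],4),'q',np.round(s['tcp_rot'],3),'F',np.round(s['ft_force'],1),'gap',round(s['finger_gap']*85.4,1),'g',round(s['gripper_force'],1)); return s
def rel(p):
    "vector from TCP to world p, in tool axes mm"
    s=bot.sense(); return np.round(R.from_quat(s['tcp_rot']).inv().apply(np.array(p)-s['tool_pos'])*1000,1)
E
python3 - <<'E'
from h import *
for n in ['scene','top']:
    c=cam(n); save(c,n+'0.png',scale=1.42)
    for th in ['turntable','isolator','toggle_tip','tray','knife','base_a','base_c','tape','jar','aerosol','sandblock']:
        for d in bot.recognise(n,th):
            if d['score']>.3:
                uv=np.array(d['xy'])*[560,420]; print(n,th,round(d['score'],2),np.round(uv),np.round(at(c,uv,.03),3))
s=st(); print(s['qpos'])
E
```

```text
pics
scene turntable 0.63 [236. 246.] [ 0.618 -0.031  0.03 ]
scene isolator 0.68 [183. 188.] [ 0.583 -0.38   0.03 ]
scene isolator 0.42 [237. 244.] [ 0.607 -0.037  0.03 ]
scene toggle_tip 0.41 [177. 168.] [ 0.533 -0.494  0.03 ]
scene tray 0.71 [331. 322.] [0.603 0.368 0.03 ]
scene knife 0.56 [250. 233.] [ 0.545 -0.049  0.03 ]
scene base_a 0.84 [224. 176.] [ 0.43  -0.339  0.03 ]
scene base_a 0.68 [402. 259.] [0.268 0.347 0.03 ]
scene base_a 0.55 [367. 279.] [0.41 0.33 0.03]
scene base_a 0.54 [234. 151.] [ 0.308 -0.44   0.03 ]
scene base_a 0.49 [182. 188.] [ 0.585 -0.382  0.03 ]
scene base_c 0.84 [224. 176.] [ 0.43  -0.339  0.03 ]
scene base_c 0.68 [402. 259.] [0.268 0.347 0.03 ]
scene base_c 0.55 [367. 279.] [0.41 0.33 0.03]
scene base_c 0.54 [234. 151.] [ 0.308 -0.44   0.03 ]
scene base_c 0.49 [182. 188.] [ 0.585 -0.382  0.03 ]
scene tape 0.65 [313. 237.] [0.405 0.094 0.03 ]
scene jar 0.76 [408. 319.] [0.434 0.506 0.03 ]
scene aerosol 0.64 [197. 141.] [ 0.375 -0.591  0.03 ]
scene sandblock 0.57 [287. 210.] [ 0.383 -0.053  0.03 ]
top turntable 0.46 [173. 174.] [0.577 0.348 0.03 ]
top 
[... 333 characters left out ...]
.355 0.03 ]
top base_a 0.7 [423. 258.] [ 0.32  -0.427  0.03 ]
top base_c 0.85 [174. 226.] [0.413 0.341 0.03 ]
top base_c 0.81 [389. 224.] [ 0.425 -0.325  0.03 ]
top base_c 0.71 [167. 273.] [0.268 0.355 0.03 ]
top base_c 0.7 [423. 258.] [ 0.32  -0.427  0.03 ]
top tape 0.58 [266. 229.] [0.406 0.056 0.03 ]
top tape 0.49 [116. 216.] [0.444 0.52  0.03 ]
top jar 0.59 [117. 215.] [0.446 0.519 0.03 ]
top aerosol 0.82 [460. 223.] [ 0.432 -0.543  0.03 ]
top sandblock 0.91 [306. 238.] [ 0.381 -0.067  0.03 ]
t 1.2 p [ 0.261  -0.5679  0.2393] q [ 0.977  0.214  0.    -0.   ] F [-0.4  0.2  0.1] gap 85.3 g 0.0
[-1.25218901e+00  2.16936728e-01  1.61340952e+00  1.77007937e-05
  1.31130471e+00 -1.12227652e-01]
```

View pics/scene0.png

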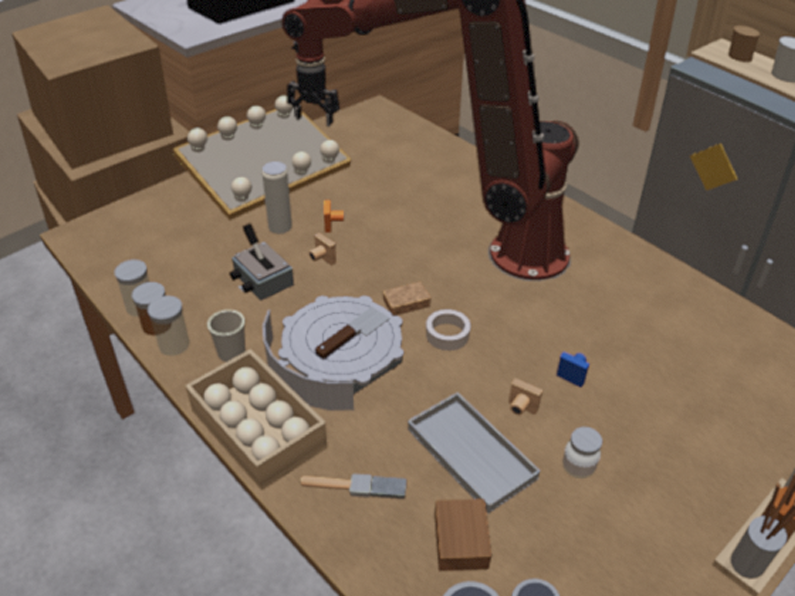

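View pics/top0.png

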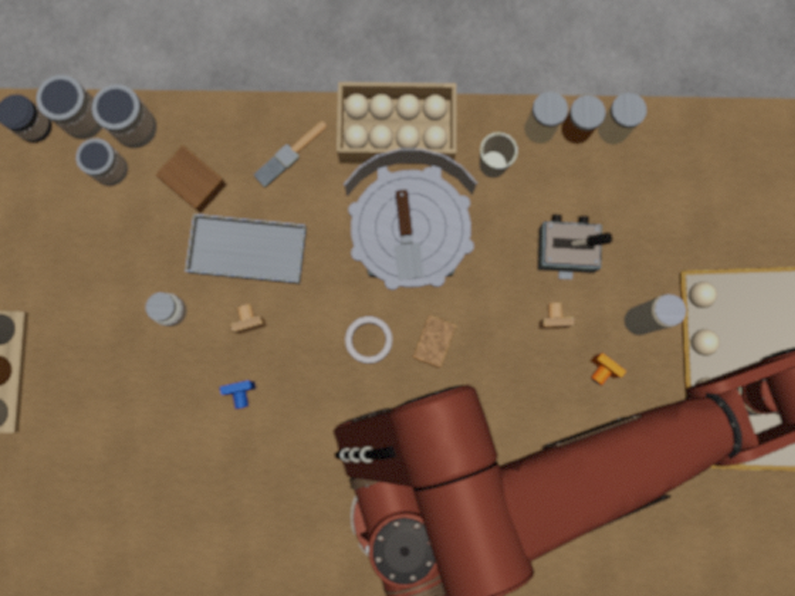

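Run:
```python
from h import *
c=cam('top'); save(c,'c1.png',(240,100,440,250),4)
save(c,'c2.png',(120,140,320,290),4)
def P(u,v,z): print((u,v),np.round(at(c,(u/1.42,v/1.42),z),4))
print('platter');P(411,228,.084);print('iso');P(571,246,.066);print('tip');P(602,239,.139)
print('knife');P(403,192,.1);P(407,236,.1);P(410,277,.087)
print('tray');[P(*k,.03) for k in [(193,214),(306,222),(300,282),(187,273)]]
print('bases');[P(*k,.06) for k in [(232,326),(263,321),(544,324),(573,323)]]
```

```text
platter
(411, 228) [ 0.61  -0.013  0.084]
iso
(571, 246) [ 0.5783 -0.3593  0.066 ]
tip
(602, 239) [ 0.577  -0.4053  0.139 ]
knife
(403, 192) [0.6844 0.0048 0.1   ]
(407, 236) [ 0.5886 -0.0043  0.1   ]
(410, 277) [ 0.5032 -0.0115  0.087 ]
tray
(193, 214) [0.6506 0.469  0.03  ]
(306, 222) [0.6349 0.2184 0.03  ]
(300, 282) [0.5001 0.2279 0.03  ]
(187, 273) [0.5177 0.4756 0.03  ]
bases
(232, 326) [0.3987 0.3655 0.06  ]
(263, 321) [0.41   0.3001 0.06  ]
(544, 324) [ 0.409  -0.2986  0.06  ]
(573, 323) [ 0.4117 -0.3608  0.06  ]
```

View pics/c1.png

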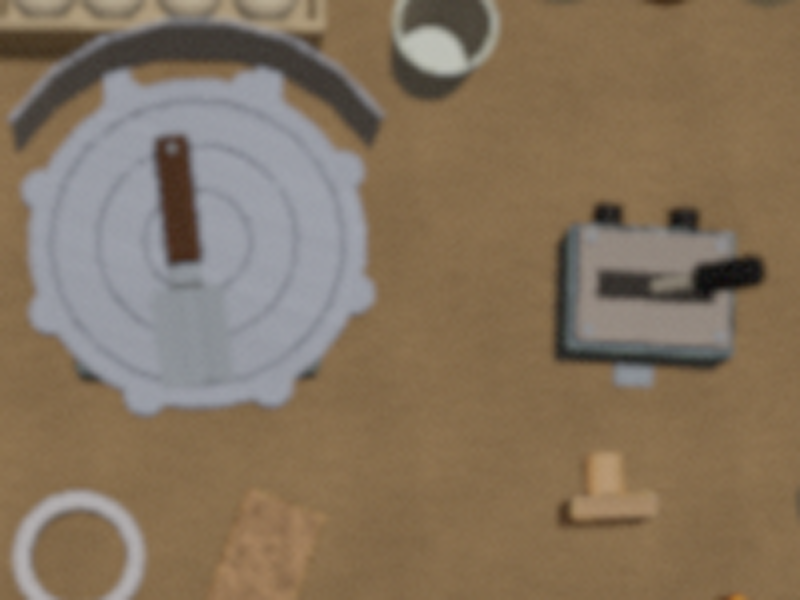

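View pics/c2.png

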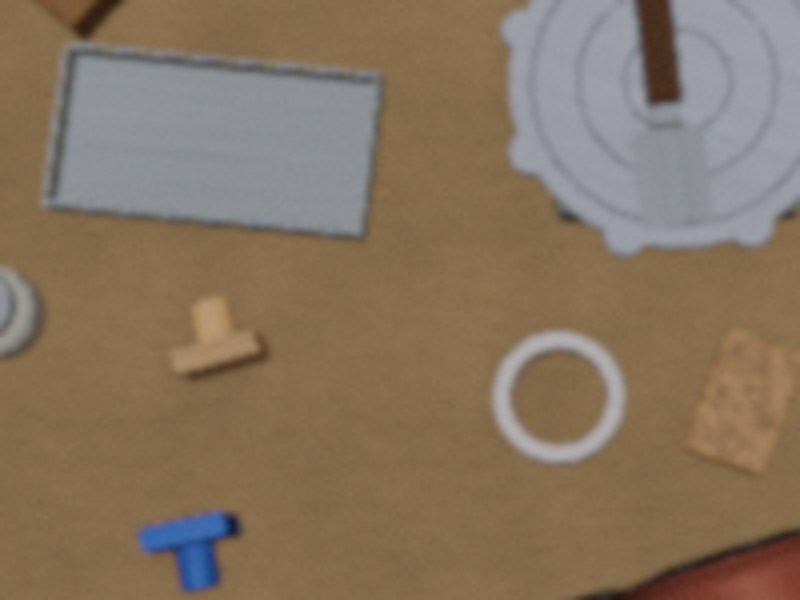

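I see four base-like things in the 795-wide top picture: wood left (246,320), wood right (557,316), blue (238,390) and orange (606,368). The crops show that the two wooden ones, both on edge with stubs pointing away, are the ones to use, and no flat bases are present. The turntable is at (411,228), the isolator at (573,244) with its toggle leaning right to (610,238), and the dark-handled knife is on the platter. The orange-handled knife at (290,155) is a look-alike. First I'll switch the isolator off.

>>> {"fn": "step_arm", "kwargs": {"plan": [0,0,-25,0,0,8.2,0,0,0,-25,0,0,8.2,0,0,0,-25,0,0,8.3,0,40,-8,0,0,0,0,0,40,-8,0,0,0,0,0,40,-8,0,0,0,0,0,40,-8,0,0,0,0,0,40,-8,0,0,0,0,0]}}

```text
t: 2.25
tool_pos: [0.4623, -0.5276, 0.3143]
tcp_rot: [1.0, -0.0, -0.0, 0.0]
ft_force: [0.4, -0.5, 0.3]
finger_gap: 0.002
gripper_force: 0.0
```

>>> {"fn": "step_arm", "kwargs": {"plan": [40,-8,0,0,0,0,0,40,-8,0,0,0,0,0,39,-10,0,0,0,0,0,0,0,0,0,0,0,0]}}

```text
t: 2.75
tool_pos: [0.5827, -0.5002, 0.3132]
tcp_rot: [1.0, 0.002, 0.0, -0.001]
ft_force: [0.3, 0.5, 0.7]
finger_gap: -0.003
gripper_force: 0.0
```

>>> {"fn": "step_arm", "kwargs": {"plan": [0,0,40,0,0,0,0,0,0,40,0,0,0,0,0,0,40,0,0,0,0,0,0,40,0,0,0,0,0,0,30,0,0,0,0,0,0,0,0,0,0,0]}}

```text
t: 3.5
tool_pos: [0.5768, -0.5005, 0.1198]
tcp_rot: [1.0, -0.001, -0.003, -0.003]
ft_force: [-0.3, 0.8, 0.2]
finger_gap: 0.0
gripper_force: 0.0
```

>>> {"fn": "step_arm", "kwargs": {"plan": [0,-20,0,0,0,0,0,0,-20,0,0,0,0,0,0,-20,0,0,0,0,0,0,-20,0,0,0,0,0,0,-20,0,0,0,0,0,0,-20,0,0,0,0,0,0,-20,0,0,0,0,0]}}

```text
t: 4.38
tool_pos: [0.5804, -0.3604, 0.1253]
tcp_rot: [1.0, -0.0, 0.0, -0.0]
ft_force: [-0.8, -0.2, -1.0]
finger_gap: 0.001
gripper_force: 0.0
```

>>> {"fn": "step_arm", "kwargs": {"plan": [0,30,-20,0,0,0,40,0,0,-50,0,0,0,85,0,0,-50,0,0,0,85,0,0,-20,0,0,0,85,0,0,0,0,0,0,85]}}

```text
t: 5.0
tool_pos: [0.5805, -0.3914, 0.2651]
tcp_rot: [1.0, 0.0, 0.001, 0.0]
ft_force: [-0.0, -0.0, -0.7]
finger_gap: 0.995
gripper_force: 0.0
```

Run:
```python
from h import *
st()
c=cam('wrist'); save(c,'w1.png')
a=cam('top'); s=cam('scene')
im=np.vstack([cv2.resize(a['img'][100:250,360:460],None,fx=3,fy=3),cv2.resize(s['img'][140:290,130:230],None,fx=3,fy=3)])[:,:,::-1]
im=np.hstack([im[:450],im[450:]]); cv2.imwrite('pics/t1.png',im)
```

```text
t 5.0 p [ 0.5805 -0.3914  0.2651] q [1.    0.    0.001 0.   ] F [-0.  -0.  -0.7] gap 85.0 g 0.0
```

View pics/t1.png

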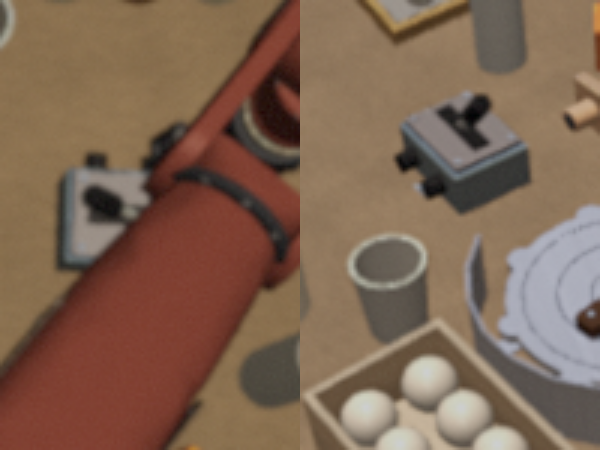

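Toggle now leans left, so it is off. Next I'll move over the knife and look from close up.

>>> {"fn": "step_arm", "kwargs": {"plan": [0,-49,0,0,0,0,85,0,-49,0,0,0,0,85,0,-49,0,0,0,0,85,0,-49,0,0,0,0,85,0,-49,0,0,0,0,85,0,-49,0,0,0,0,85,0,-49,0,0,0,0,85,0,-49,0,0,0,0,85]}}

```text
t: 6.15
tool_pos: [0.5785, 0.0018, 0.2612]
tcp_rot: [1.0, -0.0, -0.003, -0.0]
ft_force: [0.4, -0.5, 0.0]
finger_gap: 0.991
gripper_force: 0.0
```

>>> {"fn": "step_arm", "kwargs": {"plan": [0,0,-20,0,0,0,85,0,0,-20,0,0,0,85,0,0,0,0,0,0,85]}}

```text
t: 6.52
tool_pos: [0.5817, -0.0014, 0.3071]
tcp_rot: [1.0, -0.001, 0.002, 0.001]
ft_force: [0.5, 0.3, -0.1]
finger_gap: 0.992
gripper_force: 0.0
```

Run:
```python
from h import *
s=st(); print(np.round(s['qpos'],2))
c=cam('wrist'); save(c,'w2.png',scale=1.42)
np.save('w2.npy',{k:c[k] for k in ('K','R','t','k1')},allow_pickle=True)
print(proj(c,(0.6,0,0.1)),proj(c,(0.7,0,0.1)),proj(c,(0.6,0.1,0.1)))
```

```text
t 6.53 p [ 0.5817 -0.0014  0.3071] q [ 1.    -0.001  0.002  0.001] F [ 0.5  0.3 -0.1] gap 84.7 g 0.0
[-0.12  0.07  1.65 -0.    1.42  1.45]
[275.9083833  161.21793544] [275.65573704  54.33778199] [176.22886892 161.62144873]
```

View pics/w2.png

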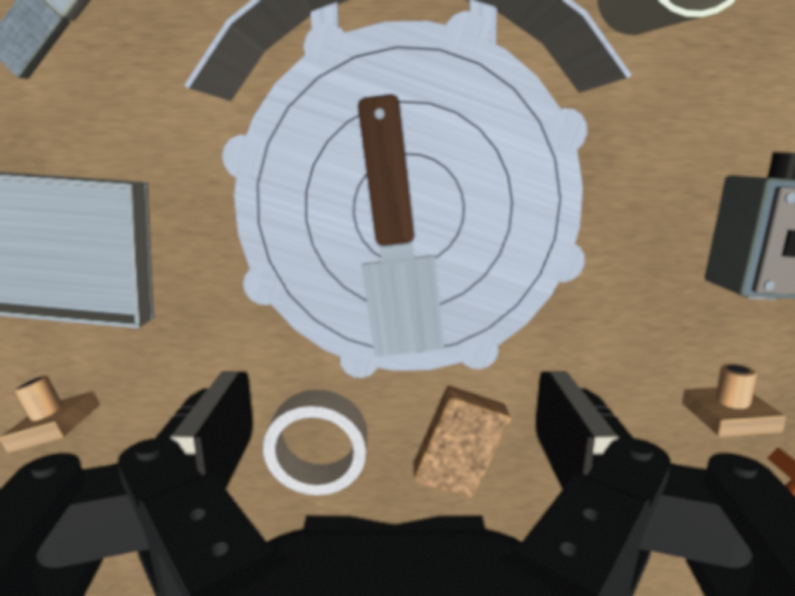

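Run:
```python
from h import *
c=np.load('w2.npy',allow_pickle=True).item()
P=lambda u,v,z: at(c,(u/1.42,v/1.42),z)
ctr=P(409,208,.084); print('ctr',ctr)
a,b,e=P(379,97,.106),P(395,244,.106),P(409,352,.087); print('knife',a,b,e, np.degrees(np.arctan2(*(b-a)[1::-1])),np.linalg.norm(b-a))
for u,v in [(572,128),(564,262),(480,350),(360,360),(262,285),(240,157),(325,42),(465,30)]:
    d=P(u,v,.084)-ctr; print(np.round(np.hypot(*d[:2]),3),np.round(np.degrees(np.arctan2(d[1],d[0])),1))
print('guard ends',[P(u,v,.118)-ctr for u,v in [(190,85),(628,76)]])
print('tray',[P(u,v,.03) for u,v in [(147,183),(150,325)]])
```

```text
ctr [ 0.61284467 -0.01252803  0.084     ]
knife [0.68704656 0.00806722 0.106     ] [ 0.59036912 -0.00222277  0.106     ] [ 0.50107337 -0.013234    0.087     ] -173.92452082491096 0.09722351874569074
0.128 -63.8
0.124 -108.9
0.125 -152.9
0.126 162.4
0.126 117.4
0.126 73.0
0.126 27.1
0.125 -17.2
guard ends [array([0.08157974, 0.13884806, 0.034     ]), array([ 0.08706545, -0.13603033,  0.034     ])]
tray [array([0.62922401, 0.20548967, 0.03      ]), array([0.50283338, 0.22013764, 0.03      ])]
```

>>> {"fn": "step_arm", "kwargs": {"plan": [23,-2,40,0,0,-6,85,0,0,40,0,0,0,70,0,0,40,0,0,0,60,0,0,40,0,0,0,55,0,0,30,0,0,0,55,0,0,22,0,0,0,55,0,0,0,0,0,0,55]}}

```text
t: 7.45
tool_pos: [0.6022, 0.0008, 0.0905]
tcp_rot: [0.999, 0.051, -0.001, -0.0]
ft_force: [-0.1, -0.9, 0.9]
finger_gap: 0.647
gripper_force: 0.0
```

>>> {"fn": "step_arm", "kwargs": {"plan": [0,0,0,0,0,0,10,0,0,0,0,0,0,10,0,0,0,0,0,0,10,0,0,0,0,0,0,10,0,0,0,0,0,0,10], "squeeze": 70}}

```text
t: 8.07
tool_pos: [0.6033, 0.0019, 0.0927]
tcp_rot: [0.999, 0.052, 0.0, 0.0]
ft_force: [-0.2, -0.1, 1.8]
finger_gap: 0.312
gripper_force: 70.6
```

>>> {"fn": "step_arm", "kwargs": {"plan": [0,0,-30,0,0,0,10,0,0,-40,0,0,0,10,0,0,-40,0,0,0,10,0,0,0,0,0,0,10,2,-40,0,0,0,0,10,2,-45,0,0,0,0,10,2,-45,0,0,0,0,10,2,-45,0,0,0,0,10]}}

```text
t: 9.07
tool_pos: [0.5913, 0.1781, 0.1996]
tcp_rot: [0.999, 0.052, -0.002, 0.0]
ft_force: [0.4, 0.0, -0.8]
finger_gap: 0.321
gripper_force: 46.0
```

>>> {"fn": "step_arm", "kwargs": {"plan": [2,-45,0,0,0,0,10,0,-45,0,0,0,0,10,0,-45,0,0,0,0,10,0,-45,0,0,0,0,10,0,0,0,0,0,-10,10,0,0,0,0,0,-10,10,0,0,0,0,0,-10,10,0,0,0,0,0,-10,10]}}

```text
t: 10.07
tool_pos: [0.5746, 0.3557, 0.1991]
tcp_rot: [0.919, 0.393, -0.002, -0.0]
ft_force: [0.2, 0.7, -0.9]
finger_gap: 0.31
gripper_force: 73.7
```

>>> {"fn": "step_arm", "kwargs": {"plan": [0,0,0,0,0,-10,10,0,0,0,0,0,-10,10,0,0,0,0,0,-10,10,0,0,0,0,0,-10,10,0,0,0,0,0,0,10]}}

```text
t: 10.7
tool_pos: [0.5749, 0.3556, 0.1996]
tcp_rot: [0.732, 0.681, -0.002, -0.001]
ft_force: [-0.3, -0.7, -0.2]
finger_gap: 0.314
gripper_force: 73.7
```

Run:
```python
from h import *
s=st(); print(np.round(s['qpos'],2)); print(rel((0.5765,.356,.0145)))
c=cam('wrist'); save(c,'w3.png',scale=1.42)
np.save('w3.npy',{k:c[k] for k in ('K','R','t','k1')},allow_pickle=True)
```

```text
t 10.7 p [0.5749 0.3556 0.1996] q [ 0.732  0.681 -0.002 -0.001] F [-0.3 -0.7 -0.2] gap 26.8 g 73.7
[0.45 0.36 1.51 0.   1.27 0.52]
[  0.9   2.3 185.1]
```

View pics/w3.png

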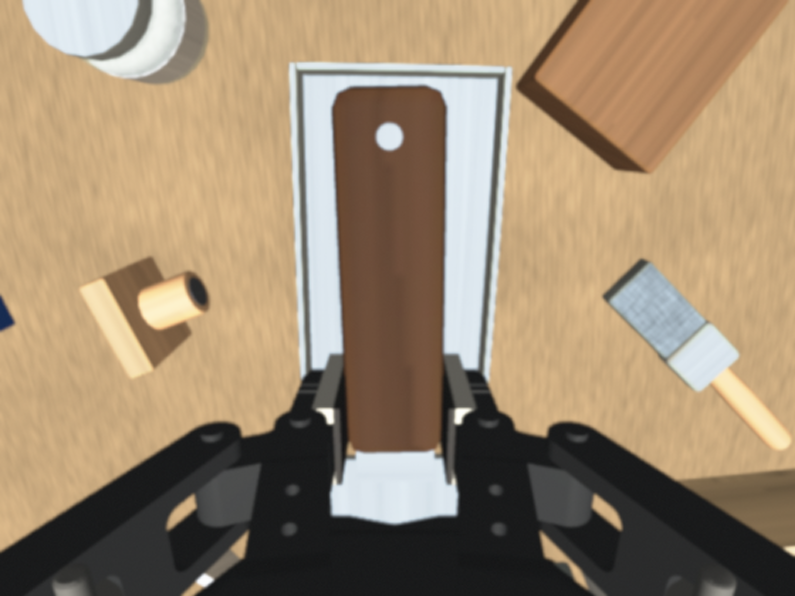

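Run:
```python
from h import *
c=np.load('w3.npy',allow_pickle=True).item()
P=lambda u,v,z: np.round(at(c,(u/1.42,v/1.42),z),4)
print(P(292,64,.03),P(511,68,.03),P(302,370,.03),P(490,370,.03)); print('handle end',P(389,87,.20),P(397,450,.2))
print('base plate top edge',[P(u,v,.064) for u,v in [(80,288),(103,278),(155,370),(132,377)]])
```

```text
[0.5243 0.4793 0.03  ] [0.6507 0.468  0.03  ] [0.5066 0.2867 0.03  ] [0.6348 0.2777 0.03  ]
handle end [0.5802 0.4428 0.2   ] [0.5748 0.3356 0.2   ]
base plate top edge [array([0.389 , 0.3633, 0.064 ]), array([0.4047, 0.3683, 0.064 ]), array([0.4236, 0.3081, 0.064 ]), array([0.4077, 0.3042, 0.064 ])]
```

>>> {"fn": "step_arm", "kwargs": {"plan": [0,2,40,0,0,1,10,0,0,40,0,0,0,10,0,0,40,0,0,0,10,0,0,40,0,0,0,10,0,0,15,0,0,0,10,0,0,10,0,0,0,10,0,0,0,0,0,0,10]}}

```text
t: 11.62
tool_pos: [0.5786, 0.3562, 0.0178]
tcp_rot: [0.738, 0.675, 0.0, 0.0]
ft_force: [0.7, 0.9, -0.8]
finger_gap: 0.311
gripper_force: 73.9
```

>>> {"fn": "step_arm", "kwargs": {"plan": [0,0,0,0,0,0,48,0,0,0,0,0,0,48,0,0,0,0,0,0,48,0,0,-30,0,0,0,48,0,0,-40,0,0,0,48,0,0,-60,0,0,0,48,0,0,0,0,0,0,40]}}

```text
t: 12.5
tool_pos: [0.5829, 0.3583, 0.1559]
tcp_rot: [0.737, 0.675, 0.007, 0.002]
ft_force: [0.4, 0.5, 0.2]
finger_gap: 0.464
gripper_force: 0.0
```

Run:
```python
from h import *
s=st()
c=cam('wrist'); save(c,'w4.png',scale=1.0)
a=cam('top'); save(a,'t4.png',(120,140,440,290),2.5)
for d in bot.recognise('top','base_c'): print(round(d['score'],2),np.round(np.array(d['xy'])*[560,420]),np.round(at(a,np.array(d['xy'])*[560,420],.03),3))
```

```text
t 12.5 p [0.5829 0.3583 0.1559] q [0.737 0.675 0.007 0.002] F [0.4 0.5 0.2] gap 39.7 g 0.0
0.68 [388. 223.] [ 0.427 -0.321  0.03 ]
0.68 [425. 259.] [ 0.319 -0.431  0.03 ]
```

View pics/w4.png

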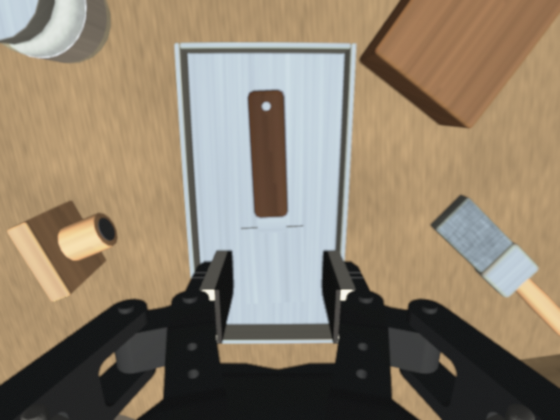

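The knife lies flat in the tray and the base at left is still on edge, stub away from the robot. Now I'll tip that one.

>>> {"fn": "step_arm", "kwargs": {"plan": [-5,-34,0,0,0,0,0,-5,-34,0,0,0,0,0,-5,-35,0,0,0,0,0,-5,-35,0,0,0,0,0,0,0,0,0,0,10,0,0,0,0,0,0,10,0,0,0,0,0,0,10,0,0,0,0,0,0,10,0]}}

```text
t: 13.65
tool_pos: [0.4372, 0.3471, 0.1446]
tcp_rot: [0.925, 0.38, -0.003, 0.0]
ft_force: [-0.5, 0.4, 0.5]
finger_gap: -0.003
gripper_force: 0.0
```

>>> {"fn": "step_arm", "kwargs": {"plan": [0,0,0,0,0,10,0,0,0,0,0,0,10,0,0,0,0,0,0,8,0,0,0,0,0,0,0,0]}}

```text
t: 14.15
tool_pos: [0.4374, 0.3472, 0.145]
tcp_rot: [0.989, 0.148, -0.002, 0.001]
ft_force: [-0.1, 0.3, 0.5]
finger_gap: -0.002
gripper_force: 0.0
```

Run:
```python
from h import *
s=st(); print(rel((0.444,.348,.063)))
c=cam('wrist'); save(c,'w5.png',scale=1.42)
np.save('w5.npy',{k:c[k] for k in ('K','R','t','k1')},allow_pickle=True)
```

```text
t 14.15 p [0.4374 0.3472 0.145 ] q [ 0.989  0.148 -0.002  0.001] F [-0.1  0.3  0.5] gap -0.2 g 0.0
[ 6.9  1.1 81.9]
```

View pics/w5.png

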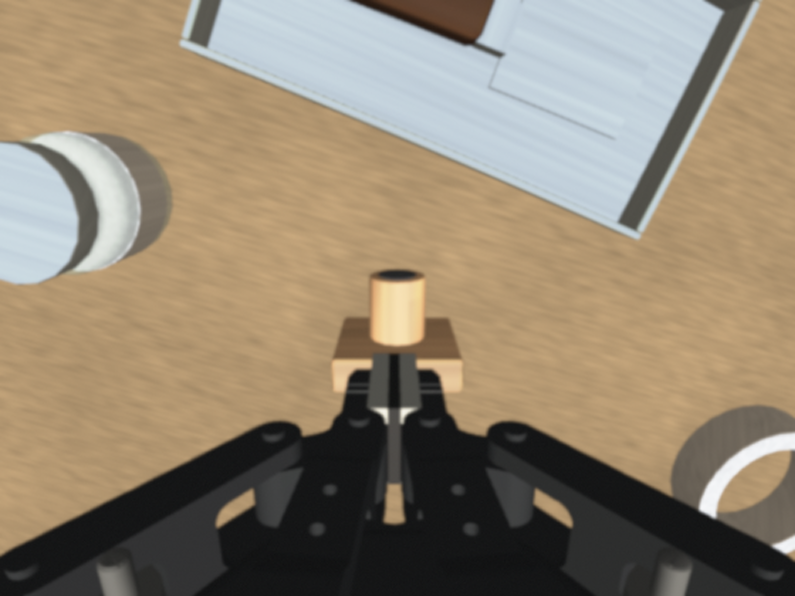

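Run:
```python
from h import *
c=np.load('w5.npy',allow_pickle=True).item()
for u,v,z in [(333,360,.064),(461,359,.064),(334,390,.064),(397,270,.04)]: 
    p=at(c,(u/1.42,v/1.42),z); print(np.round(p,4),rel(p))
```

```text
[0.4038 0.3676 0.064 ] [-26.1 -29.4  81.4]
[0.4224 0.309  0.064 ] [-25.6  32.1  81.5]
[0.3884 0.363  0.064 ] [-42.2 -29.5  81.5]
[0.4497 0.3494 0.04  ] [ 12.5   1.4 105.3]
```

>>> {"fn": "step_arm", "kwargs": {"plan": [5,1,40,0,0,0,0,0,0,30,0,0,0,0,0,0,12,0,0,0,0,0,0,0,0,0,0,0]}}

```text
t: 14.7
tool_pos: [0.4431, 0.3481, 0.0641]
tcp_rot: [0.989, 0.148, -0.001, 0.001]
ft_force: [0.2, 0.0, 0.0]
finger_gap: -0.001
gripper_force: 0.0
```

>>> {"fn": "step_arm", "kwargs": {"plan": [-14,0,0,0,0,0,0,-10,0,-1,0,0,0,0,-13,0,-4,0,0,0,0,-13,0,-4,0,0,0,0,-3,0,-3,0,0,0,0,0,0,0,0,0,0,0,0,0,0,0,0,0,0]}}

```text
t: 15.58
tool_pos: [0.3938, 0.3333, 0.0775]
tcp_rot: [0.989, 0.148, 0.0, -0.0]
ft_force: [0.4, -0.1, 0.6]
finger_gap: 0.003
gripper_force: 0.0
```

>>> {"fn": "step_arm", "kwargs": {"plan": [0,0,-40,0,0,0,85,0,0,-40,0,0,0,85,0,0,-40,0,0,0,85,0,0,0,0,0,0,85]}}

```text
t: 16.08
tool_pos: [0.3963, 0.3349, 0.2017]
tcp_rot: [0.989, 0.148, 0.004, -0.002]
ft_force: [-0.6, -0.0, -0.2]
finger_gap: 0.849
gripper_force: 0.0
```

Run:
```python
from h import *
s=st()
c=cam('wrist'); save(c,'w6.png',scale=1.42)
np.save('w6.npy',{k:c[k] for k in ('K','R','t','k1')},allow_pickle=True)
```

```text
t 16.07 p [0.3963 0.3349 0.2017] q [ 0.989  0.148  0.004 -0.002] F [-0.6 -0.  -0.2] gap 72.5 g 0.0
```

View pics/w6.png

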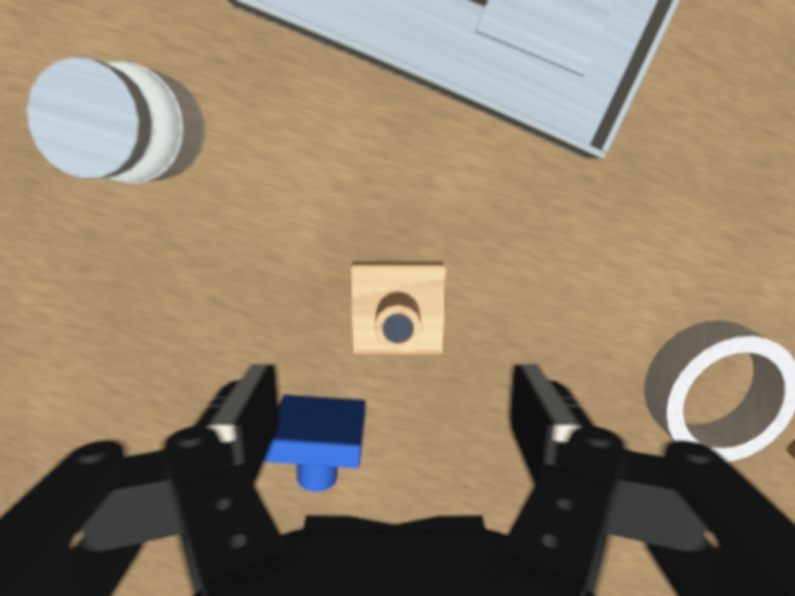

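Run:
```python
from h import *
c=np.load('w6.npy',allow_pickle=True).item()
P=lambda u,v,z: at(c,(u/1.42,v/1.42),z)
p=P(398,328,.052); q=np.mean([P(u,v,.018) for u,v in [(351,265),(445,265),(443,353),(353,353)]],0); print(p,q)
p=(p+q)/2; p[2]=.032; print(p,rel(p)); print('blue',rel(P(278,397,.064)),rel(P(365,402,.064)))
```

```text
[0.36461956 0.32310405 0.052     ] [0.36519919 0.32304112 0.018     ]
[0.36490938 0.32307258 0.032     ] [-32.4   1.8 167. ]
blue [-74. -73. 135.] [-77.2 -18.8 134.9]
```

>>> {"fn": "step_arm", "kwargs": {"plan": [-32,2,40,0,0,0,60,0,0,40,0,0,0,60,0,0,40,0,0,0,60,0,0,30,0,0,0,60,0,0,17,0,0,0,60,0,0,0,0,0,0,60]}}

```text
t: 16.88
tool_pos: [0.3617, 0.3207, 0.0283]
tcp_rot: [0.989, 0.148, -0.002, 0.001]
ft_force: [-0.7, 0.1, -0.0]
finger_gap: 0.699
gripper_force: 0.0
```

>>> {"fn": "step_arm", "kwargs": {"plan": [0,0,0,0,0,0,10,0,0,0,0,0,0,10,0,0,0,0,0,0,10,0,0,0,0,0,0,10,0,0,0,0,0,0,10], "squeeze": 60}}

```text
t: 17.5
tool_pos: [0.3647, 0.3228, 0.0319]
tcp_rot: [0.989, 0.148, 0.002, -0.001]
ft_force: [-0.9, -0.6, 6.2]
finger_gap: 0.329
gripper_force: 59.2
```

>>> {"fn": "step_arm", "kwargs": {"plan": [0,0,-30,0,0,0,10,0,0,-40,0,0,0,10,0,0,-40,0,0,0,10,0,0,-40,0,0,0,10,0,0,0,0,0,0,10]}}

```text
t: 18.12
tool_pos: [0.3656, 0.3234, 0.1843]
tcp_rot: [0.989, 0.148, 0.004, -0.002]
ft_force: [0.8, -0.2, -1.0]
finger_gap: 0.333
gripper_force: 59.3
```

Run:
```python
from h import *
s=st(); print(rel((.612,.053,.117)))
```

```text
t 18.12 p [0.3656 0.3234 0.1843] q [ 0.989  0.148  0.004 -0.002] F [ 0.8 -0.2 -1. ] gap 28.5 g 59.3
[156.1 330.8  67.8]
```

>>> {"fn": "step_arm", "kwargs": {"plan": [19,41,0,0,0,0,10,19,41,0,0,0,0,10,19,41,0,0,0,0,10,19,41,0,0,0,0,10,20,41,0,0,0,0,10,20,42,0,0,0,0,10,20,42,0,0,0,0,10,20,42,0,0,0,0,10]}}

```text
t: 19.12
tool_pos: [0.6085, 0.0497, 0.1778]
tcp_rot: [0.989, 0.148, -0.002, -0.0]
ft_force: [-0.4, 0.5, -0.2]
finger_gap: 0.335
gripper_force: 59.4
```

>>> {"fn": "step_arm", "kwargs": {"plan": [0,0,0,0,0,8.5,10,0,0,0,0,0,8.5,10,0,0,0,0,0,0,10]}}

```text
t: 19.5
tool_pos: [0.6078, 0.0507, 0.178]
tcp_rot: [1.0, 0.001, -0.002, -0.0]
ft_force: [-0.4, 0.1, -1.3]
finger_gap: 0.334
gripper_force: 59.5
```

Run:
```python
from h import *
s=st(); print(rel((.612,.053,.118)))
c=cam('wrist')
for d in bot.recognise('wrist','base_c'): print(round(d['score'],2),np.round(np.array(d['xy'])*[560,420]))
```

```text
t 19.5 p [0.6078 0.0507 0.178 ] q [ 1.     0.001 -0.002 -0.   ] F [-0.4  0.1 -1.3] gap 28.5 g 59.5
[ 4.4 -2.3 59.9]
0.83 [275. 237.]
```

>>> {"fn": "step_arm", "kwargs": {"plan": [4,-2,30,0,0,0,10,0,0,20,0,0,0,10,0,0,6,0,0,0,10,0,0,2,0,0,0,10,0,0,0,0,0,0,10]}}

```text
t: 20.23
tool_pos: [0.6137, 0.0528, 0.1231]
tcp_rot: [1.0, -0.0, 0.001, 0.0]
ft_force: [0.9, 0.0, -0.8]
finger_gap: 0.332
gripper_force: 59.5
```

>>> {"fn": "step_arm", "kwargs": {"plan": [0,0,2,0,0,0,10,0,0,0,0,0,0,10]}}

```text
t: 20.48
tool_pos: [0.6134, 0.0528, 0.1208]
tcp_rot: [1.0, -0.0, 0.0, 0.0]
ft_force: [-0.2, 0.0, -1.2]
finger_gap: 0.333
gripper_force: 59.5
```

Still in the air. I'll lower it further and release.

>>> {"fn": "step_arm", "kwargs": {"plan": [0,0,2,0,0,0,10,0,0,1,0,0,0,10,0,0,0,0,0,0,10]}}

```text
t: 20.85
tool_pos: [0.613, 0.0529, 0.1171]
tcp_rot: [1.0, -0.0, -0.0, -0.0]
ft_force: [-0.1, 0.1, -0.8]
finger_gap: 0.331
gripper_force: 59.5
```

>>> {"fn": "step_arm", "kwargs": {"plan": [0,0,0,0,0,0,60,0,0,0,0,0,0,60,0,0,0,0,0,0,60,0,0,-30,0,0,0,60,0,0,-40,0,0,0,60,0,0,-40,0,0,0,60,0,0,-40,0,0,0,60]}}

```text
t: 21.72
tool_pos: [0.6131, 0.0529, 0.2687]
tcp_rot: [1.0, -0.0, 0.0, -0.0]
ft_force: [0.4, -0.0, 0.1]
finger_gap: 0.703
gripper_force: 0.0
```

Run:
```python
from h import *
s=st()
a=cam('top'); w=cam('wrist')
for n,c in (('top',a),('wrist',w)):
  for d in bot.recognise(n,'base_c'): print(n,round(d['score'],2),np.round(np.array(d['xy'])*[560,420]),np.round(at(c,np.array(d['xy'])*[560,420],.03 if n=='top' else .115),3))
  save(c,n+'7.png',scale=1.42)
print(rel((.42,-.30,.27)))
```

```text
t 21.73 p [0.6131 0.0529 0.2687] q [ 1. -0.  0. -0.] F [ 0.4 -0.   0.1] gap 60.0 g 0.0
top 0.83 [389. 224.] [ 0.425 -0.323  0.03 ]
top 0.55 [424. 261.] [ 0.312 -0.428  0.03 ]
top 0.55 [168. 273.] [0.27  0.353 0.03 ]
top 0.47 [266. 145.] [0.674 0.06  0.03 ]
wrist 0.97 [545. 318.] [ 0.482 -0.225  0.115]
wrist 0.67 [276. 187.] [0.62  0.054 0.115]
[-193.6  352.9   -2. ]
```

>>> {"fn": "step_arm", "kwargs": {"plan": [-20,47,0,0,0,0,0,-20,47,0,0,0,0,0,-20,47,0,0,0,0,0,-20,48,0,0,0,0,0,-20,48,0,0,0,0,0,-20,48,0,0,0,0,0,-20,48,0,0,0,0,0,-21,48,0,0,0,0,0]}}

```text
t: 22.92
tool_pos: [0.4502, -0.3286, 0.2646]
tcp_rot: [1.0, -0.0, -0.001, -0.001]
ft_force: [-0.2, -0.7, -0.6]
finger_gap: 0.003
gripper_force: 0.0
```

>>> {"fn": "step_arm", "kwargs": {"plan": [0,0,35,0,0,0,0,0,0,40,0,0,0,0,0,0,40,0,0,0,0,0,0,0,0,0,0,0]}}

```text
t: 23.42
tool_pos: [0.4481, -0.3246, 0.1461]
tcp_rot: [1.0, -0.0, -0.005, -0.005]
ft_force: [-0.7, 0.3, -0.2]
finger_gap: -0.004
gripper_force: 0.0
```

Run:
```python
from h import *
s=st()
c=cam('wrist'); save(c,'w8.png',scale=1.42)
np.save('w8.npy',{k:c[k] for k in ('K','R','t','k1')},allow_pickle=True)
```

```text
t 23.43 p [ 0.4481 -0.3246  0.1461] q [ 1.    -0.    -0.005 -0.005] F [-0.7  0.3 -0.2] gap -0.3 g 0.0
```

View pics/w8.png

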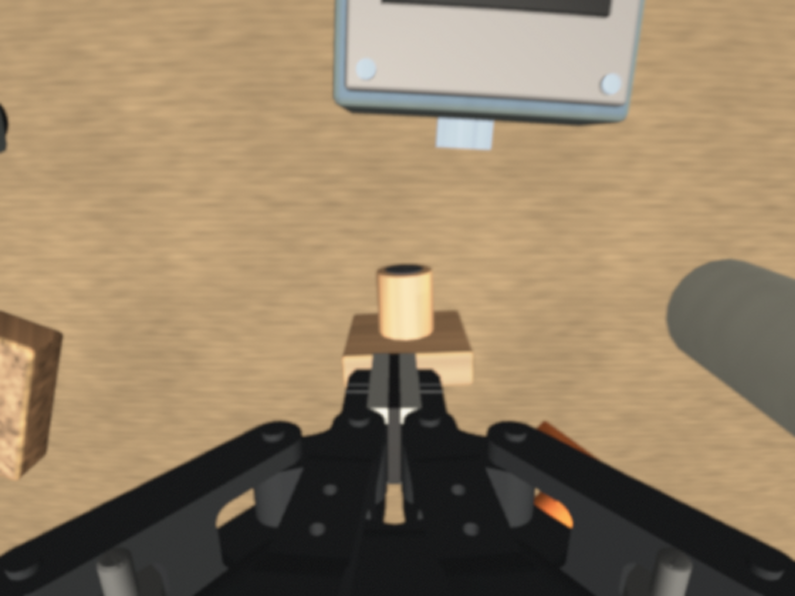

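Run:
```python
from h import *
c=np.load('w8.npy',allow_pickle=True).item()
for u,v,z in [(343,356,.064),(472,350,.064),(405,268,.04)]: 
    p=at(c,(u/1.42,v/1.42),z); print(np.round(p,4),rel(p))
```

```text
[ 0.4229 -0.299   0.064 ] [-26.7 -26.8  85.5]
[ 0.4262 -0.361   0.064 ] [-23.4  35.2  85.1]
[ 0.4606 -0.329   0.04  ] [ 11.1   3.2 109.1]
```

>>> {"fn": "step_arm", "kwargs": {"plan": [6,4,40,0,0,-3,0,0,0,30,0,0,0,0,0,0,12,0,0,0,0,0,0,0,0,0,0,0]}}

```text
t: 23.98
tool_pos: [0.4583, -0.3322, 0.0708]
tcp_rot: [1.0, 0.026, 0.0, 0.0]
ft_force: [-0.1, -0.4, 0.1]
finger_gap: -0.004
gripper_force: 0.0
```

>>> {"fn": "step_arm", "kwargs": {"plan": [-4,0,7,0,0,0,0,0,0,0,0,0,0,0]}}

```text
t: 24.22
tool_pos: [0.454, -0.3325, 0.0639]
tcp_rot: [1.0, 0.026, 0.0, 0.0]
ft_force: [-0.6, 0.2, -0.4]
finger_gap: 0.001
gripper_force: 0.0
```

>>> {"fn": "step_arm", "kwargs": {"plan": [-14,0,0,0,0,0,0,-10,0,-1,0,0,0,0,-13,0,-4,0,0,0,0,-13,0,-4,0,0,0,0,-3,0,-3,0,0,0,0,0,0,0,0,0,0,0,0,0,0,0,0,0,0]}}

```text
t: 25.1
tool_pos: [0.4016, -0.3354, 0.0757]
tcp_rot: [1.0, 0.026, 0.0, 0.0]
ft_force: [-0.6, 0.1, 1.8]
finger_gap: -0.006
gripper_force: 0.7
```

>>> {"fn": "step_arm", "kwargs": {"plan": [0,0,-40,0,0,0,60,0,0,-40,0,0,0,60,0,0,-40,0,0,0,60,0,0,0,0,0,0,60]}}

```text
t: 25.6
tool_pos: [0.4036, -0.3373, 0.1996]
tcp_rot: [1.0, 0.026, 0.003, 0.003]
ft_force: [0.7, -0.6, -0.6]
finger_gap: 0.701
gripper_force: 0.0
```

Run:
```python
from h import *
s=st()
c=cam('wrist'); save(c,'w9.png',scale=1.42)
np.save('w9.npy',{k:c[k] for k in ('K','R','t','k1')},allow_pickle=True)
```

```text
t 25.6 p [ 0.4036 -0.3373  0.1996] q [1.    0.026 0.003 0.003] F [ 0.7 -0.6 -0.6] gap 59.9 g 0.0
```

View pics/w9.png

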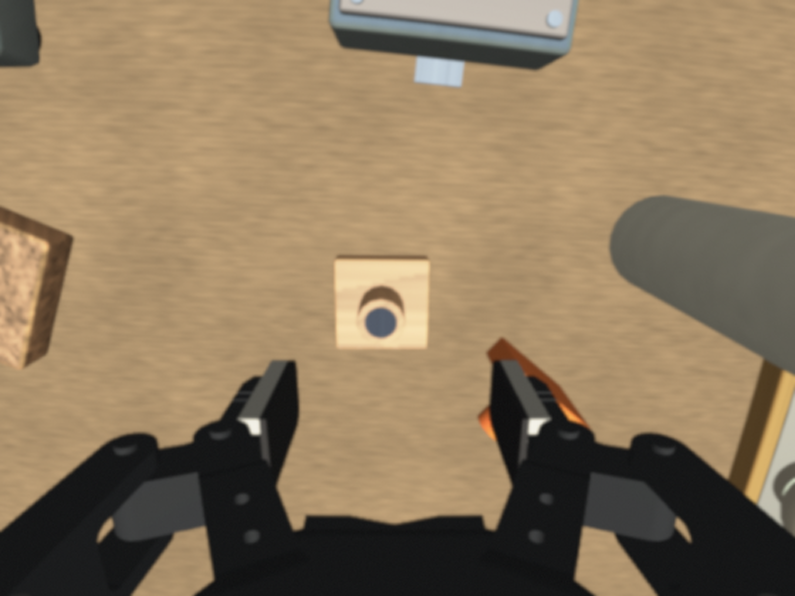

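Run:
```python
from h import *
c=np.load('w9.npy',allow_pickle=True).item()
P=lambda u,v,z: at(c,(u/1.42,v/1.42),z)
p=P(380,322,.052); q=np.mean([P(u,v,.018) for u,v in [(334,258),(430,258),(428,347),(337,347)]],0); print(p,q)
p=(p+q)/2; p[2]=.035; print(p,rel(p)); print('orange',rel(P(503,338,.064)),rel(P(488,352,.064)),rel(P(480,420,.047)))
```

```text
[ 0.37362464 -0.33113568  0.052     ] [ 0.37474774 -0.33197568  0.018     ]
[ 0.37418619 -0.33155568  0.035     ] [-28.3  -6.4 162. ]
orange [-34.9  66.6 133.2] [-43.8  58.2 133.2] [-100.2   59.3  150. ]
```

>>> {"fn": "step_arm", "kwargs": {"plan": [-28,-6,35,0,0,0,48,0,0,40,0,0,0,48,0,0,40,0,0,0,48,0,0,30,0,0,0,48,0,0,17,0,0,0,48,0,0,0,0,0,0,48,0,0,0,0,0,0,48]}}

```text
t: 26.52
tool_pos: [0.3735, -0.3312, 0.0341]
tcp_rot: [1.0, 0.026, 0.001, 0.001]
ft_force: [-0.3, -0.1, 0.1]
finger_gap: 0.565
gripper_force: 0.0
```

>>> {"fn": "step_arm", "kwargs": {"plan": [0,0,0,0,0,0,10,0,0,0,0,0,0,10,0,0,0,0,0,0,10,0,0,0,0,0,0,10,0,0,0,0,0,0,10], "squeeze": 60}}

```text
t: 27.15
tool_pos: [0.3739, -0.3318, 0.035]
tcp_rot: [1.0, 0.026, 0.001, 0.001]
ft_force: [-0.1, 0.3, 5.8]
finger_gap: 0.33
gripper_force: 59.4
```

>>> {"fn": "step_arm", "kwargs": {"plan": [0,0,-30,0,0,0,10,0,0,-40,0,0,0,10,0,0,-40,0,0,0,10,0,0,-40,0,0,0,10,0,0,0,0,0,3,10,0,0,0,0,0,0,10]}}

```text
t: 27.9
tool_pos: [0.3727, -0.3303, 0.1836]
tcp_rot: [1.0, 0.0, 0.0, 0.0]
ft_force: [0.2, 0.5, -1.6]
finger_gap: 0.329
gripper_force: 59.3
```

Run:
```python
from h import *
s=st(); print(rel((.612,-.079,.117)))
```

```text
t 27.9 p [ 0.3727 -0.3303  0.1836] q [1. 0. 0. 0.] F [ 0.2  0.5 -1.6] gap 28.1 g 59.3
[ 239.4 -251.3   66.6]
```

>>> {"fn": "step_arm", "kwargs": {"plan": [30,-31,0,0,0,0,10,30,-31,0,0,0,0,10,30,-31,0,0,0,0,10,30,-31,0,0,0,0,10,30,-31,0,0,0,0,10,30,-32,0,0,0,0,10,30,-32,0,0,0,0,10,30,-32,0,0,0,0,10]}}

```text
t: 28.9
tool_pos: [0.6127, -0.0782, 0.1815]
tcp_rot: [1.0, 0.0, -0.001, -0.0]
ft_force: [0.3, -0.9, -1.5]
finger_gap: 0.331
gripper_force: 59.4
```

>>> {"fn": "step_arm", "kwargs": {"plan": [0,0,0,0,0,0,10,0,0,30,0,0,0,10,0,0,20,0,0,0,10,0,0,0,0,0,0,10,0,0,0,0,0,0,10]}}

```text
t: 29.52
tool_pos: [0.613, -0.0801, 0.1336]
tcp_rot: [1.0, -0.0, 0.0, 0.0]
ft_force: [-0.2, 0.1, -1.0]
finger_gap: 0.331
gripper_force: 59.5
```

Run:
```python
from h import *
s=st(); print(rel((.612,-.079,.120)))
c=cam('wrist')
for d in bot.recognise('wrist','base_c'): print(round(d['score'],2),np.round(np.array(d['xy'])*[560,420]))
```

```text
t 29.52 p [ 0.613  -0.0801  0.1336] q [ 1. -0.  0.  0.] F [-0.2  0.1 -1. ] gap 28.3 g 59.5
[-1.  -1.1 13.6]
0.77 [277. 237.]
```

>>> {"fn": "step_arm", "kwargs": {"plan": [0,0,8,0,0,0,10,0,0,4,0,0,0,10,0,0,1,0,0,0,10,0,0,0,0,0,0,10]}}

```text
t: 30.12
tool_pos: [0.6128, -0.0795, 0.1201]
tcp_rot: [1.0, -0.0, -0.0, -0.0]
ft_force: [-0.2, -0.6, -0.7]
finger_gap: 0.332
gripper_force: 59.5
```

>>> {"fn": "step_arm", "kwargs": {"plan": [0,0,0,0,0,0,55,0,0,0,0,0,0,55,0,0,0,0,0,0,55,0,0,-30,0,0,0,55,0,0,-40,0,0,0,55,0,0,-40,0,0,0,0,0,0,-40,0,0,0,0]}}

```text
t: 31.0
tool_pos: [0.6128, -0.0796, 0.2717]
tcp_rot: [1.0, -0.0, 0.0, 0.0]
ft_force: [0.6, 0.1, -0.3]
finger_gap: 0.221
gripper_force: 0.0
```

>>> {"fn": "step_arm", "kwargs": {"plan": [-20,0,-20,0,0,0,0,-20,0,-20,0,0,0,0,0,0,0,0,0,0,0]}}

```text
t: 31.38
tool_pos: [0.5735, -0.0798, 0.313]
tcp_rot: [1.0, -0.0, 0.002, 0.001]
ft_force: [-0.2, 0.6, 0.6]
finger_gap: -0.001
gripper_force: 0.0
```

Run:
```python
from h import *
s=st(); print(np.round(s['qpos'],2))
c=cam('wrist'); save(c,'w10.png',scale=1.42)
np.save('w10.npy',{k:c[k] for k in ('K','R','t','k1')},allow_pickle=True)
```

```text
t 31.38 p [ 0.5735 -0.0798  0.313 ] q [ 1.    -0.     0.002  0.001] F [-0.2  0.6  0.6] gap -0.0 g 0.0
[-0.26  0.06  1.65  0.    1.43  1.31]
```

View pics/w10.png

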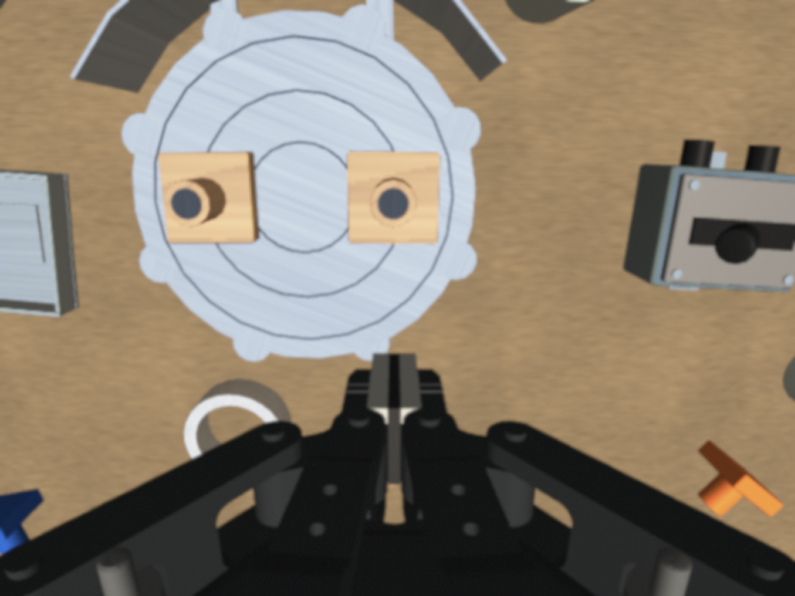

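Both wooden bases are flat on the platter, stub up, with stubs at (187,203) and (393,203) and a clear gap between them. The lugs at the near side are at (253,345) and (370,345). Next I'll plan the spin push.

```bash
cat > push.py <<'E'
from h import *
ctr=np.array([.612,-.0125])
def pt(deg,m=.132):
    a=np.radians(deg); r=m+.011*abs(np.cos(a))+.0145*abs(np.sin(a)); return ctr+r*np.array([np.cos(a),np.sin(a)])
if __name__=='__main__':
    c=np.load('w10.npy',allow_pickle=True).item()
    P=lambda u,v,z: at(c,(u/1.42,v/1.42),z)
    cc=P(303,197,.084); print(cc)
    for u,v in [(465,125),(460,260),(370,345),(253,347),(155,263),(137,132)]:
        d=P(u,v,.084)[:2]-ctr; print(np.round(np.hypot(*d),3),np.round(np.degrees(np.arctan2(d[1],d[0])),1))
    A=[139.5,147,160,177,196,217,239]; Q=[pt(a) for a in A]
    print(Q[0],rel((*Q[0],.14)))
    for a,b in zip(Q,Q[1:]): d=(b-a)*1000; print('tool',np.round([d[0],-d[1]],0),np.round(np.hypot(*d)))
E
python3 push.py
```

```text
[ 0.61215194 -0.01299324  0.084     ]
0.129 -66.7
0.127 -111.9
0.127 -157.5
0.127 158.8
0.127 112.8
0.128 68.0
[0.49810528 0.08477528] [ -75.8 -164.5  171. ]
tool [-11.  16.] 20.0
tool [-13.  31.] 34.0
tool [-5. 43.] 43.0
tool [ 3. 48.] 48.0
tool [21. 50.] 54.0
tool [42. 39.] 57.0
```

>>> {"fn": "step_arm", "kwargs": {"plan": [-17,-43,0,0,0,0,0,-17,-43,0,0,0,0,0,-17,-43,0,0,0,0,0,-17,-43,0,0,0,0,0,0,0,45,0,0,0,0,0,0,45,0,0,0,0,0,0,45,0,0,0,0,0,0,0,0,0,0,0]}}

```text
t: 32.42
tool_pos: [0.5008, 0.0924, 0.1697]
tcp_rot: [1.0, -0.0, -0.006, 0.0]
ft_force: [0.3, 0.7, 1.0]
finger_gap: 0.002
gripper_force: 0.0
```

Run:
```python
from h import *
s=st(); print(rel((.505,.0926,.077)))
```

```text
t 32.42 p [0.5008 0.0924 0.1697] q [ 1.    -0.    -0.006  0.   ] F [0.3 0.7 1. ] gap 0.2 g 0.0
[ 5.3 -0.2 92.7]
```

>>> {"fn": "step_arm", "kwargs": {"plan": [0,0,40,0,0,0,0,0,0,40,0,0,0,0,0,0,20,0,0,0,0,0,0,0,0,0,0,0,0,0,0,0,0,0,0]}}

```text
t: 33.05
tool_pos: [0.507, 0.0926, 0.0773]
tcp_rot: [1.0, -0.0, 0.002, -0.0]
ft_force: [-0.4, 0.4, 0.3]
finger_gap: 0.003
gripper_force: 0.0
```

Run:
```python
from push import *
s=st(); c=cam('wrist'); save(c,'w11.png',scale=1.2)
Q=[s['tool_pos'][:2]]+[pt(a) for a in [144,157,174,193,214,236]]
for a,b in zip(Q,Q[1:]): d=(b-a)*1000; print('tool',np.round([d[0],-d[1]],0),np.round(np.hypot(*d)))
```

```text
t 33.05 p [0.507  0.0926 0.0773] q [ 1.    -0.     0.002 -0.   ] F [-0.4  0.4  0.3] gap 0.3 g 0.0
tool [-16.  17.] 23.0
tool [-15.  30.] 34.0
tool [-8. 43.] 43.0
tool [ 1. 48.] 48.0
tool [19. 51.] 54.0
tool [40. 41.] 57.0
```

View pics/w11.png

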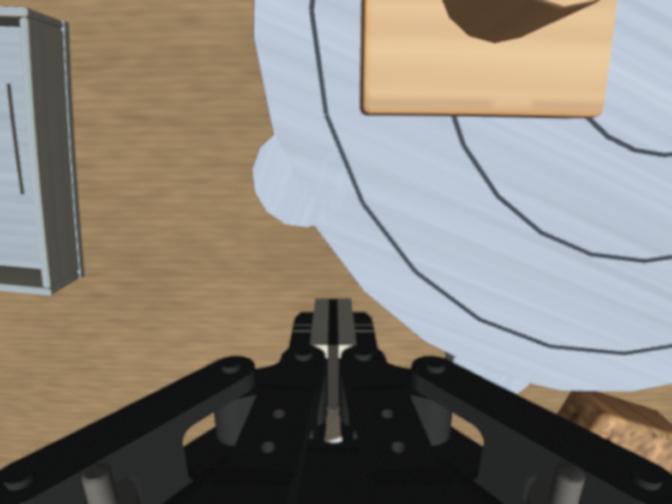

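>>> {"fn": "step_arm", "kwargs": {"plan": [-16,17,0,0,0,0,0,-15,30,0,0,0,0,0,-8,43,0,0,0,0,0,1,49,0,0,0,0,0,19,52,0,0,0,0,0,42,42,0,0,0,0,0,4,53,0,0,0,0,0,-30,20,-20,0,0,0,0]}}

```text
t: 34.1
tool_pos: [0.5037, -0.2171, 0.0961]
tcp_rot: [1.0, -0.001, 0.001, 0.001]
ft_force: [-1.1, 0.0, -0.1]
finger_gap: 0.002
gripper_force: 0.0
```

```bash
cat > ang.py <<'E'
from push import *
import sys
s=bot.sense(); a=cam('top'); save(a,'spin_%.2f.png'%s['t'],(200,80,380,250),3)
o=[]
for d in bot.recognise('top','base_c'):
    p=at(a,np.array(d['xy'])*[560,420],.12)[:2]-ctr
    if np.hypot(*p)<.12: o.append((round(float(np.degrees(np.arctan2(p[1],p[0]))),1),round(float(np.hypot(*p)),3)))
print(round(s['t'],2),np.round(s['tool_pos'],3),np.round(s['ft_force'],1),o)
E
python3 ang.py
```

```text
34.1 [ 0.504 -0.217  0.096] [-1.1  0.  -0.1] [(-157.8, 0.069), (32.8, 0.063)]
```

>>> {"fn": "step_arm", "kwargs": {"plan": [-30,10,-50,0,0,0,0,-30,10,-50,0,0,0,0]}}

```text
t: 34.45
tool_pos: [0.4417, -0.2331, 0.1966]
tcp_rot: [1.0, 0.0, 0.0, -0.0]
ft_force: [0.3, -0.6, -0.2]
finger_gap: 0.002
gripper_force: 0.0
```

```bash
python3 ang.py
```

```text
34.45 [ 0.442 -0.233  0.197] [ 0.3 -0.6 -0.2] [(-110.4, 0.061)]
```

>>> {"fn": "step_arm", "kwargs": {"plan": [-10,30,-30,0,0,0,0,-10,30,0,0,0,0,0]}}

```text
t: 34.8
tool_pos: [0.4241, -0.2948, 0.2291]
tcp_rot: [1.0, 0.001, 0.003, 0.002]
ft_force: [0.6, -0.7, -0.2]
finger_gap: -0.0
gripper_force: 0.0
```

```bash
python3 ang.py
```

```text
34.8 [ 0.424 -0.295  0.229] [ 0.6 -0.7 -0.2] [(110.7, 0.06), (-69.6, 0.055)]
```

>>> {"fn": "step_arm", "kwargs": {"plan": [0,0,0,0,0,0,0,0,0,0,0,0,0,0]}}

```text
t: 35.15
tool_pos: [0.4221, -0.2923, 0.2247]
tcp_rot: [1.0, 0.0, -0.0, -0.001]
ft_force: [-0.7, -0.1, 0.5]
finger_gap: 0.0
gripper_force: 0.0
```

```bash
python3 ang.py
```

```text
35.15 [ 0.422 -0.292  0.225] [-0.7 -0.1  0.5] [(128.0, 0.064), (-42.4, 0.065)]
```

>>> {"fn": "step_arm", "kwargs": {"plan": [0,0,0,0,0,0,0,0,0,0,0,0,0,0]}}

```text
t: 35.5
tool_pos: [0.4219, -0.2932, 0.2252]
tcp_rot: [1.0, 0.0, -0.0, -0.0]
ft_force: [-0.5, 0.2, -1.4]
finger_gap: -0.002
gripper_force: 0.0
```

```bash
python3 ang.py
```

```text
35.5 [ 0.422 -0.293  0.225] [-0.5  0.2 -1.4] [(-15.6, 0.062), (153.8, 0.069)]
```

>>> {"fn": "step_arm", "kwargs": {"plan": [0,0,0,0,0,0,0,0,0,0,0,0,0,0,0,0,0,0,0,0,0]}}

```text
t: 35.98
tool_pos: [0.4218, -0.2936, 0.2253]
tcp_rot: [1.0, -0.0, 0.0, 0.0]
ft_force: [-0.6, 0.6, -0.3]
finger_gap: 0.006
gripper_force: 0.0
```

```bash
python3 ang.py
```

```text
35.98 [ 0.422 -0.294  0.225] [-0.6  0.6 -0.3] [(179.2, 0.072), (1.7, 0.068)]
```

>>> {"fn": "step_arm", "kwargs": {"plan": [0,0,0,0,0,0,0,0,0,0,0,0,0,0,0,0,0,0,0,0,0]}}

```text
t: 36.45
tool_pos: [0.4219, -0.2935, 0.2253]
tcp_rot: [1.0, -0.0, -0.0, -0.0]
ft_force: [-0.2, 0.1, -0.6]
finger_gap: 0.002
gripper_force: 0.0
```

```bash
python3 ang.py
```

```text
36.45 [ 0.422 -0.294  0.225] [-0.2  0.1 -0.6] [(12.8, 0.068), (-173.9, 0.066)]
```

>>> {"fn": "step_arm", "kwargs": {"plan": [0,0,0,0,0,0,0,0,0,0,0,0,0,0,0,0,0,0,0,0,0]}}

```text
t: 36.92
tool_pos: [0.4218, -0.2935, 0.2253]
tcp_rot: [1.0, -0.0, -0.0, -0.0]
ft_force: [-0.5, 0.5, -0.0]
finger_gap: -0.005
gripper_force: 0.0
```

```bash
python3 ang.py
```

```text
36.92 [ 0.422 -0.294  0.225] [-0.5  0.5 -0. ] [(12.7, 0.073)]
```

```bash
cat > lug.py <<'E'
from push import *
a=cam('top'); th=np.arange(0,360,1.)
v=[]
for t in th:
    vals=[]
    for r in (.132,.134,.136):
        u=proj(a,(ctr[0]+r*np.cos(np.radians(t)),ctr[1]+r*np.sin(np.radians(t)),.084))
        px=cv2.getRectSubPix(a['img'].astype(np.float32),(1,1),tuple(map(float,u)))[0,0]; vals.append(px[2]-px[0])
    v.append(np.mean(vals))
v=np.array(v); m=(th>70)&(th<290); z=np.sum(v[m]*np.exp(1j*np.radians(8*th[m])))-v[m].mean()*np.sum(np.exp(1j*np.radians(8*th[m])))
print('lug phase mod45',round(float(np.degrees(np.angle(z))/8)%45,1),'amp',abs(z)/m.sum())
print('t',bot.sense()['t'],''.join('#' if x>0 else '.' for x in v[::5]))
E
python3 lug.py; python3 ang.py; cat > /dev/null
```

```text
lug phase mod45 36.9 amp 14.179907637762499
t 37.075 .....####.......##.......##.......##.......##.......#........##....##.##
37.08 [ 0.422 -0.294  0.225] [-0.3  0.2 -0.6] [(19.8, 0.064), (-178.1, 0.071)]
```

The platter turned about 283° counter-clockwise and stopped without rubbing, so that was short of a full turn. I'll make one longer, faster push the same way so this spin exceeds a full turn on its own.

>>> {"fn": "step_arm", "kwargs": {"plan": [19,-53,0,0,0,0,0,19,-53,0,0,0,0,0,19,-53,0,0,0,0,0,19,-53,0,0,0,0,0,19,-53,0,0,0,0,0,19,-53,0,0,0,0,0,19,-54,0,0,0,0,0,20,-54,0,0,0,0,0]}}

```text
t: 38.17
tool_pos: [0.5755, 0.1343, 0.2254]
tcp_rot: [1.0, -0.0, 0.0, 0.0]
ft_force: [0.2, -0.3, -0.2]
finger_gap: -0.001
gripper_force: 0.0
```

>>> {"fn": "step_arm", "kwargs": {"plan": [0,0,40,0,0,0,0,0,0,25,0,0,0,0,0,0,0,0,0,0,0,0,0,0,0,0,0,0]}}

```text
t: 38.67
tool_pos: [0.5758, 0.1323, 0.1614]
tcp_rot: [1.0, -0.0, 0.001, -0.0]
ft_force: [0.1, -0.5, 0.2]
finger_gap: 0.001
gripper_force: 0.0
```

```bash
python3 - <<'E'
from push import *
s=st(); p=pt(104.4); print(rel((*p,.077)))
E
python3 lug.py
```

```text
t 38.67 p [0.5758 0.1323 0.1614] q [ 1.    -0.     0.001 -0.   ] F [ 0.1 -0.5  0.2] gap 0.0 g 0.0
[-0.9  0.8 84.4]
lug phase mod45 39.4 amp 10.246886218752234
t 38.725 .....####.........................##.......##.......#........##....##.##
```

>>> {"fn": "step_arm", "kwargs": {"plan": [0,0,40,0,0,0,0,0,0,30,0,0,0,0,0,0,14,0,0,0,0,0,0,0,0,0,0,0,0,0,0,0,0,0,0]}}

```text
t: 39.35
tool_pos: [0.5766, 0.1325, 0.0782]
tcp_rot: [1.0, -0.0, 0.002, -0.0]
ft_force: [-0.2, -0.6, 0.3]
finger_gap: 0.001
gripper_force: 0.0
```

Run:
```python
from push import *
s=st()
Q=[s['tool_pos'][:2]]+[pt(a) for a in [112.4,125.4,143.4,165.4,188.4,211.4,234.4,257.4]]
for a,b in zip(Q,Q[1:]): d=(b-a)*1000; print('tool',np.round([d[0],-d[1]],0),np.round(np.hypot(*d)))
```

```text
t 39.35 p [0.5766 0.1325 0.0782] q [ 1.    -0.     0.002 -0.   ] F [-0.2 -0.6  0.3] gap 0.1 g 0.0
tool [-22.   7.] 23.0
tool [-30.  16.] 34.0
tool [-33.  33.] 47.0
tool [-22.  52.] 57.0
tool [-2. 58.] 58.0
tool [16. 56.] 59.0
tool [40. 45.] 60.0
tool [55. 23.] 60.0
```

>>> {"fn": "step_arm", "kwargs": {"plan": [-22,7,0,0,0,0,0,-31,15,0,0,0,0,0,-34,33,0,0,0,0,0,-22,52,0,0,0,0,0,-2,59,0,0,0,0,0,16,57,0,0,0,0,0,40,45,0,0,0,0,0,55,24,0,0,0,0,0]}}

```text
t: 40.35
tool_pos: [0.5761, -0.1629, 0.0783]
tcp_rot: [1.0, -0.002, 0.001, 0.001]
ft_force: [-0.4, 0.0, 0.7]
finger_gap: -0.001
gripper_force: 0.0
```

>>> {"fn": "step_arm", "kwargs": {"plan": [26,43,0,0,0,0,0,-20,0,-50,0,0,0,0,-30,0,-50,0,0,0,0]}}

```text
t: 40.72
tool_pos: [0.5514, -0.2036, 0.1767]
tcp_rot: [1.0, -0.0, -0.001, -0.0]
ft_force: [0.4, -0.3, 0.8]
finger_gap: 0.002
gripper_force: 0.0
```

```bash
python3 ang.py
```

```text
40.73 [ 0.551 -0.204  0.177] [ 0.4 -0.3  0.8] [(-142.6, 0.069), (41.0, 0.072)]
```

>>> {"fn": "step_arm", "kwargs": {"plan": [-50,10,-40,0,0,0,0,-50,10,0,0,0,0,0]}}

```text
t: 41.08
tool_pos: [0.4546, -0.2241, 0.2196]
tcp_rot: [1.0, 0.001, 0.004, 0.003]
ft_force: [-1.0, -0.4, 0.8]
finger_gap: 0.002
gripper_force: 0.0
```

```bash
python3 ang.py
```

```text
41.08 [ 0.455 -0.224  0.22 ] [-1.  -0.4  0.8] [(-82.6, 0.062), (101.2, 0.074)]
```

>>> {"fn": "step_arm", "kwargs": {"plan": [-20,40,0,0,0,0,0,0,40,0,0,0,0,0]}}

```text
t: 41.42
tool_pos: [0.4329, -0.3029, 0.2161]
tcp_rot: [1.0, 0.0, 0.001, 0.001]
ft_force: [0.3, 0.2, -0.8]
finger_gap: 0.004
gripper_force: 0.0
```

```bash
python3 ang.py
```

```text
41.42 [ 0.433 -0.303  0.216] [ 0.3  0.2 -0.8] [(-17.4, 0.065), (151.3, 0.075)]
```

>>> {"fn": "step_arm", "kwargs": {"plan": [0,0,0,0,0,0,0,0,0,0,0,0,0,0]}}

```text
t: 41.78
tool_pos: [0.433, -0.3012, 0.2149]
tcp_rot: [1.0, 0.0, 0.0, -0.0]
ft_force: [0.4, 0.4, 0.7]
finger_gap: 0.002
gripper_force: 0.0
```

```bash
python3 ang.py
```

```text
41.77 [ 0.433 -0.301  0.215] [0.4 0.4 0.7] [(-165.8, 0.072), (22.9, 0.066), (-173.6, 0.013)]
```

>>> {"fn": "step_arm", "kwargs": {"plan": [0,0,0,0,0,0,0,0,0,0,0,0,0,0]}}

```text
t: 42.12
tool_pos: [0.4328, -0.3018, 0.2149]
tcp_rot: [1.0, 0.0, 0.0, 0.0]
ft_force: [-0.1, 0.2, 0.6]
finger_gap: 0.003
gripper_force: 0.0
```

```bash
python3 ang.py
```

```text
42.12 [ 0.433 -0.302  0.215] [-0.1  0.2  0.6] [(-123.8, 0.065), (59.3, 0.069), (-8.9, 0.023)]
```

>>> {"fn": "step_arm", "kwargs": {"plan": [0,0,0,0,0,0,0,0,0,0,0,0,0,0]}}

```text
t: 42.48
tool_pos: [0.4326, -0.3022, 0.2149]
tcp_rot: [1.0, -0.0, 0.0, -0.0]
ft_force: [-0.4, -1.0, 0.5]
finger_gap: 0.002
gripper_force: 0.0
```

```bash
python3 ang.py
```

```text
42.48 [ 0.433 -0.302  0.215] [-0.4 -1.   0.5] [(-95.1, 0.058), (88.2, 0.067)]
```

>>> {"fn": "step_arm", "kwargs": {"plan": [0,0,0,0,0,0,0,0,0,0,0,0,0,0,0,0,0,0,0,0,0]}}

```text
t: 42.95
tool_pos: [0.4326, -0.3022, 0.2149]
tcp_rot: [1.0, -0.0, -0.0, -0.0]
ft_force: [-0.5, 0.9, -0.6]
finger_gap: -0.002
gripper_force: 0.0
```

```bash
python3 ang.py
```

```text
42.95 [ 0.433 -0.302  0.215] [-0.5  0.9 -0.6] [(-61.1, 0.062), (118.6, 0.069)]
```

>>> {"fn": "step_arm", "kwargs": {"plan": [0,0,0,0,0,0,0,0,0,0,0,0,0,0,0,0,0,0,0,0,0]}}

```text
t: 43.42
tool_pos: [0.4326, -0.3022, 0.2149]
tcp_rot: [1.0, -0.0, -0.0, -0.0]
ft_force: [0.1, -0.2, -0.1]
finger_gap: -0.004
gripper_force: 0.0
```

```bash
python3 ang.py
```

```text
43.42 [ 0.433 -0.302  0.215] [ 0.1 -0.2 -0.1] [(-41.1, 0.062), (127.5, 0.07)]
```

>>> {"fn": "step_arm", "kwargs": {"plan": [0,0,0,0,0,0,0,0,0,0,0,0,0,0,0,0,0,0,0,0,0,0,0,0,0,0,0,0]}}

```text
t: 44.02
tool_pos: [0.4326, -0.3022, 0.2149]
tcp_rot: [1.0, -0.0, 0.0, 0.0]
ft_force: [0.1, -0.0, -0.7]
finger_gap: 0.001
gripper_force: 0.0
```

```bash
python3 ang.py;python3 lug.py
```

```text
44.02 [ 0.433 -0.302  0.215] [ 0.1 -0.  -0.7] [(-24.3, 0.057)]
lug phase mod45 34.3 amp 14.053538804944578
t 44.175 .....###.......##.......##.......##.......##........#........#.....##.#.
```

>>> {"fn": "step_arm", "kwargs": {"plan": [0,0,0,0,0,0,0,0,0,0,0,0,0,0,0,0,0,0,0,0,0,0,0,0,0,0,0,0]}}

```text
t: 44.68
tool_pos: [0.4326, -0.3022, 0.2149]
tcp_rot: [1.0, -0.0, -0.0, -0.0]
ft_force: [-0.1, -0.6, -0.8]
finger_gap: -0.003
gripper_force: 0.0
```

```bash
python3 ang.py;python3 lug.py
```

```text
44.67 [ 0.433 -0.302  0.215] [-0.1 -0.6 -0.8] [(-30.4, 0.063), (145.2, 0.064)]
lug phase mod45 34.3 amp 14.077857599055552
t 44.825 .....###.......##.......##.......##.......##........#........#.....##.#.
```

Counter-clockwise travel in this push was about 490°, of which roughly 290° was free coasting. The platter has stopped and the bases held their radius. Now I'll switch the isolator back on.

>>> {"fn": "step_arm", "kwargs": {"plan": [36,-21,0,0,0,0,0,37,-21,0,0,0,0,0,37,-20,0,0,0,0,0,37,-20,0,0,0,0,0,0,0,40,0,0,0,0,0,0,40,0,0,0,0,0,0,12,0,0,0,0,0,0,0,0,0,0,0]}}

```text
t: 45.82
tool_pos: [0.5792, -0.2201, 0.1222]
tcp_rot: [1.0, -0.0, -0.001, -0.0]
ft_force: [0.1, 0.6, -0.5]
finger_gap: 0.001
gripper_force: 0.0
```

>>> {"fn": "step_arm", "kwargs": {"plan": [0,20,0,0,0,0,0,0,20,0,0,0,0,0,0,20,0,0,0,0,0,0,20,0,0,0,0,0,0,20,0,0,0,0,0,0,20,0,0,0,0,0,0,20,0,0,0,0,0,0,5,0,0,0,0,0]}}

```text
t: 46.82
tool_pos: [0.579, -0.3676, 0.1225]
tcp_rot: [1.0, -0.001, -0.0, 0.0]
ft_force: [0.1, 0.5, -0.3]
finger_gap: 0.002
gripper_force: 0.0
```

>>> {"fn": "step_arm", "kwargs": {"plan": [0,-30,-20,0,0,0,0,0,0,-50,0,0,0,0,-40,0,-50,0,0,0,0,-50,0,0,0,0,0,0,-50,0,0,0,0,0,0,0,0,0,0,0,0,0]}}

```text
t: 47.58
tool_pos: [0.4371, -0.3341, 0.2397]
tcp_rot: [1.0, -0.001, -0.002, -0.002]
ft_force: [0.1, -0.3, 0.1]
finger_gap: -0.008
gripper_force: 0.0
```

```bash
python3 - <<'E'
from h import *
st()
for n in ('top','scene','wrist'):
    c=cam(n)
    for th in ('toggle_tip','base_c','knife','sandblock','tape','jar','aerosol'):
        for d in bot.recognise(n,th):
            if d['score']>.4: u=np.array(d['xy'])*[560,420]; print(n,th,round(d['score'],2),np.round(u),np.round(at(c,u,.11 if th=='toggle_tip' else .03),3))
    im=c['img'].astype(int)
    # darkness at predicted handle location, on / off
    for lab,sg in (('on',-1),('off',1)):
        print(n,lab,[im[int(v),int(u)].tolist() if 0<=u<560 and 0<=v<420 else None for u,v in [proj(c,(.582,-.362+sg*r*np.sin(.7),.07+r*np.cos(.7))) for r in (.05,.065,.08)]])
E
python3 lug.py; python3 ang.py
```

```text
t 47.58 p [ 0.4371 -0.3341  0.2397] q [ 1.    -0.001 -0.002 -0.002] F [ 0.1 -0.3  0.1] gap -0.7 g 0.0
top base_c 0.84 [298. 140.] [ 0.692 -0.041  0.03 ]
top base_c 0.8 [275. 173.] [0.584 0.032 0.03 ]
top base_c 0.64 [428. 260.] [ 0.314 -0.44   0.03 ]
top base_c 0.62 [166. 274.] [0.265 0.359 0.03 ]
top knife 0.97 [181. 173.] [0.581 0.324 0.03 ]
top sandblock 0.63 [305. 238.] [ 0.379 -0.063  0.03 ]
top tape 0.73 [182. 172.] [0.583 0.323 0.03 ]
top tape 0.72 [250. 231.] [0.4   0.107 0.03 ]
top jar 0.9 [115. 217.] [0.441 0.523 0.03 ]
top aerosol 0.97 [467. 224.] [ 0.428 -0.566  0.03 ]
top on [[22, 21, 21], [19, 18, 15], [19, 18, 13]]
top off [[84, 76, 70], [114, 106, 98], [141, 130, 122]]
scene base_c 0.81 [404. 260.] [0.265 0.355 0.03 ]
scene base_c 0.79 [213. 237.] [ 0.645 -0.112  0.03 ]
scene base_c 0.62 [232. 150.] [ 0.31 -0.45  0.03]
scene base_c 0.61 [260. 231.] [ 0.516 -0.037  0.03 ]
scene base_c 0.43 [195. 139.] [ 0.371 -0.608  0.03 ]
scene knife 0.87 [326. 316.] [0.596 0.345 0.03 ]
scene knife 0.61 [316. 237.] [0.397 0.101 0.03 ]
scene sandblock 0.65 [286. 211.] [ 0.387 -0.053  
[... 173 characters left out ...]
, 24], [23, 21, 20], [23, 22, 24]]
scene off [[138, 128, 126], [137, 127, 124], [143, 122, 101]]
wrist toggle_tip 0.58 [362.   7.] [ 0.58  -0.394  0.11 ]
wrist base_c 0.91 [368. 284.] [ 0.318 -0.438  0.03 ]
wrist base_c 0.74 [16. 40.] [ 0.577 -0.083  0.03 ]
wrist sandblock 0.59 [ 40. 232.] [ 0.38  -0.073  0.03 ]
wrist sandblock 0.53 [311.  40.] [ 0.571 -0.367  0.03 ]
wrist aerosol 0.72 [499. 214.] [ 0.401 -0.576  0.03 ]
wrist on [[31, 31, 30], None, None]
wrist off [[77, 75, 72], None, None]
lug phase mod45 34.3 amp 14.063250428607583
t 48.825 .....###.......##.......##.......##.......##........#........#.....##.#.
48.83 [ 0.441 -0.335  0.242] [ 0.6 -0.6 -1. ] [(-28.8, 0.058), (143.5, 0.06)]
```

```bash
python3 -c "
from plant import bot
print(bot.job_done())"
```

```text
the job is handed in; nothing more can be done
None
```

The job is handed in at about 49 s, with no verdict shown: isolator off, knife flat in the tray, both bases present (c and d) flat on the platter, stub up, platter spun about 490° counter-clockwise in one push (an earlier push managed only about 283°), isolator back on.

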